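# Restock the full tub of fittings

### The job

Exactly one of the three identical lidded tubs on the counter is full of brass fittings; the other two are empty. Lift them to feel which is the heavy one, and stand that one upright in the empty blue stock bin, setting any empty one you lifted back where it stood. Keep the tubs upright and set them down gently, do not drop them.

Things in the scene. Friction and masses are not known exactly. Their poses are not given: they have to be found in the camera images.
- tub_a: One of three identical round grey tubs with a paper band and a white lid that stays on: body 62 mm diameter, lid 66 mm over the top 12 mm, 80 mm tall. Origin: centre of its underside, z up. Total mass 0.4 to 0.65 kg if full, about 0.1 kg if empty; the name does not tell which. Loose fittings up to 51 mm tall stand in the gaps to its left and right (y); in front and behind (x) fingers have room.
- tub_b: One of three identical round grey tubs with a paper band and a white lid that stays on: body 62 mm diameter, lid 66 mm over the top 12 mm, 80 mm tall. Origin: centre of its underside, z up. Total mass 0.4 to 0.65 kg if full, about 0.1 kg if empty; the name does not tell which. Loose fittings up to 51 mm tall stand in the gaps to its left and right (y); in front and behind (x) fingers have room.
- tub_c: One of three identical round grey tubs with a paper band and a white lid that stays on: body 62 mm diameter, lid 66 mm over the top 12 mm, 80 mm tall. Origin: centre of its underside, z up. Total mass 0.4 to 0.65 kg if full, about 0.1 kg if empty; the name does not tell which. Loose fittings up to 51 mm tall stand in the gaps to its left and right (y); in front and behind (x) fingers have room.
- stock_bin: Empty blue picking bin on the counter left of the tubs, fixed (other blue bins, at the edges, hold fittings). Outside 220 mm (x) by 170 mm (y); walls and floor 4 mm. Back wall (+x) 60 mm high, front lip (-x) 32 mm; sides 60 mm over the rear 60 percent, 32 mm in front. Origin: centre of its underside; x to the back wall, y to its left, z up; inner floor at z = 4 mm.
Not all that is in view belongs to the job. Leave any brown or turquoise look-alike of the tub_c alone.

How it is judged:
By the outcome, as a careful person would: the job done as asked, in the order asked, and still so for the second after the job is handed in, with the robot touching nothing.
It also fails if it takes over 64 s, if anything falls off the work surface, if the arm or the gripper's body presses on something with over 40 N, if the wrist force passes 120 N, or if a joint passes its speed limit or range.

### The arm

A 7-joint arm with a two-finger parallel gripper is mounted at the origin on the work surface. World frame = base frame: x ahead of the robot, y to its left, z up, the work surface at z = 0. Lengths are in m, angles in degrees, forces in N, time in s.
With the tool pointing down it reaches from about 0.425 to 0.875 m from the base axis. Payload 4.7 kg.
Tool frame: the origin (TCP) lies midway between the tips of the shut fingers; the grasp point (between the pads) lies 19 mm behind it; z points along the fingers, y is the line along which they close (so a half turn about z gives the same grasp; the last joint's range is limited). The gripper opens to 87 mm and grips with 3 to 60 N. Pads are 19 mm wide; open, the fingers measure 117 mm over their backs; the gripper's body (75 mm by 190 mm) begins 51 mm behind the grasp point.
Start: joints at [74.834, 18.392, -4.016, 83.108, 1.295, 78.541, -3.26], TCP at [0.179, -0.625, 0.223] pointing down, gripper open.
Joint ranges: [-163.93, 163.93], [-17.29, 119.83], [-79.2, 71.16], [3.27, 140.29], [-89.18, 269.18], [5.43, 117.66], [-154.24, 154.24]. Speed limits (degrees/s): [147.25, 147.25, 180, 180, 180, 180, 180].

### API

Orientations are given as [roll, pitch, yaw] about the fixed x, y, z axes, in that order (R = Rz(yaw) Ry(pitch) Rx(roll)).
In Python, from cell import env, viewer, boxes_of, masks_of gives the robot as it stands. The module is installed in compiled form; this text tells all that it offers.
- The arm moves only by the tool apply_moves, never from a script. Its argument "moves" is a list of rows, each a list of 7 numbers: the shift along the tool's x, y, z scaled (see below), then the turn, a rotation vector about the tool's x, y, z scaled (see below), then the opening, from 0 (shut) to 1 (fully open). A call has 1 to 20 rows; each row is the pose to reach, as a shift and turn from the pose commanded when the call began, along the tool's axes at that moment; what a row does not reach only later rows make up. The controller multiplies each number of a shift by 0.2 m and each number of a turn by 1.5 rad. A row lasts 1/10 s, in which the tool goes at most 50 mm and 8.59 degrees, less where a joint would pass 70% of its speed; a pose out of reach is approached as far as the arm can. A call with a number of a shift or a turn outside -1 to 1 is refused whole. A call with a gripper value outside its range is refused whole. The fingers move at their own pace and stop on an object; "grip_force" is the grip in N (left out, the last holds). Time passes only in rows, so rows that repeat a pose let the fingers close. It gives the time, the measured TCP pose, the force, the opening and the grip force at its end, in the units of the state.
- env.get_obs(): the state, without advancing time (a new reading comes with each control period).
- viewer.read_camera(name): name is "scene" or "top" or "wrist"; returns the picture (420x560x3 uint8, red, green, blue); there is no depth.
- viewer.get_calibration(name): a dict with "fov_y" (degrees; the focal length in pixels is half the picture's height over the tangent of half this angle, whatever the lens; pixels are square), "cx", "cy" (the principal point, pixels), "position" and "orientation" of the camera in the world. Camera axes: x right, y up, looking along -z (the intrinsics and any distortion apply to the point x, -y, -z); pixel columns grow to the right and rows downward; lengths in m; the calibration is good to about 2 mm. A picture is of the moment at which its call begins: read the wrist's pose just before it. get_calibration takes no time and is no camera call; for the wrist camera it gives the pose at the moment of the call.
- env.sign_off(): hands the job in; it is judged then, once.
Trained networks look in the newest picture that a camera, given by its name, has taken for a name from the list of things; names that differ only in an ending like _2 or _b are one class to them, and where a whole thing is asked for, a point or a joint stands for the part that bears it (a point fixed in the world has none). Each returns a list of dicts, best first, with "conf" (0 to 1); they miss things now and then, are a little off and sometimes report something else, mostly with a low value. They report only what shows in the picture. A call takes as long as a camera call. They do not tell look-alikes from the thing itself.
- boxes_of(camera, target): "location" ([column, row] in pixels, amid what is visible of it).
- masks_of(camera, target): "pixels" (420x560 bool, what is visible of it) and "location" ([column, row] in pixels, amid what is visible of it).
The state is a dict: "time_s": time; "qpos": joint angles; "joint_velocities": joint speeds; "effort": joint torques, N m; "tool_pos": TCP position; "tool_rot": TCP orientation; "force": force on the tool from outside, world axes, zero at the start; "wrist_torque": the same for the moment, N m; "grip_width": finger opening in m; "grasp_force": force on a finger pad.
Only numpy, scipy, OpenCV 4.12 (cv2) and the standard library are available. Lean on these libraries where they do the work, as an engineer would, in place of code of your own. Each camera call takes 0.05 s, during which the arm holds its last target. There are 200 camera calls.

## Working session

There is one attempt and no reset: what is moved stays moved. The work goes in short steps, Python scripts to look and compute and a tool call to move; the robot and the scene stay as the last step left them, time stands still between calls to the robot, and variables do not carry over. Pictures are saved under pics/ and viewed, at most 10 in all, crops included, and the job is handed in when it is done.

Besides the shell and the picture viewer there is one more tool, called after "Request:" by a JSON object that holds its "method" and its "body". apply_moves: Moves the arm, as the interface text tells. Shifts and turns lie within -1 to 1; 1 stands for 0.2 m of shift or 1.5 rad of turn. Its arguments: {"type":"object","properties":{"moves":{"type":"array","items":{"type":"array","items":{"type":"number","minimum":-1,"maximum":1}}},"grip_force":{"type":"number"}},"required":["moves"]}

```bash
mkdir -p pics; python3 - <<'E'
from cell import env, viewer, boxes_of, masks_of
import cv2
o=env.get_obs(); print(o)
for c in ("top","scene"):
    im=viewer.read_camera(c); cv2.imwrite(f"pics/{c}0.png",im[:,:,::-1]); print(c,viewer.get_calibration(c))
    for t in("tub_a","stock_bin"):
        print(t,[(b['location'],round(b['conf'],2)) for b in boxes_of(c,t)])
E
```

```text
{'time_s': 0.0, 'qpos': array([74.83467781, 18.43962265, -4.01621365, 83.17460415,  1.29480622,
       78.54038573, -3.26175065]), 'joint_velocities': array([ 0.10290936,  0.05213957, -0.01178275,  0.05824797, -0.05925212,
       -0.02696131, -0.08586958]), 'effort': array([-5.38191744e-04, -4.91286349e+01, -4.04133406e-01, -3.12525237e+01,
       -6.38177013e-02,  4.37792810e-02,  1.85533945e-04]), 'tool_pos': array([ 0.1786799 , -0.62438664,  0.22145783]), 'tool_rot': array([-1.79890622e+02,  5.31497280e-03,  1.59739283e+01]), 'force': array([-0.33216712,  0.39609361,  0.52842538]), 'wrist_torque': array([-0.02113134, -0.00330737, -0.01880298]), 'grasp_force': 0.0, 'grip_width': 0.08692116327210403}
top {'fov_y': 51.18320762097434, 'cx': 275.77945373550637, 'cy': 215.5754773853501, 'position': array([ 0.33963499, -0.08142258,  1.09928189]), 'orientation': array([  9.770333  ,   0.25731655, -90.33701649])}
tub_a [([372.3, 201.7], 0.94), ([384.6, 259.6], 0.88), ([428.7, 208.7], 0.82), ([224.3, 192.8], 0.73), ([293.8, 184.2], 0.69)]
stock_bin [([121.7, 202.1], 0.62)]
scene {'fov_y': 51.84297900455683, 'cx': 288.3945873522504, 'cy': 207.37458413956676, 'position': array([ 1.05582178, -0.50402363,  0.6296511 ]), 'orientation': array([49.71304528,  0.07171841, 51.12668332])}
tub_a [([291.7, 237.9], 0.8), ([150.0, 238.2], 0.75), ([116.0, 306.2], 0.71), ([197.0, 273.6], 0.65), ([347.0, 203.2], 0.63)]
stock_bin [([423.4, 161.9], 0.74)]
```

```bash
python3 -c "
import cv2,numpy as np
a=cv2.imread('pics/top0.png');b=cv2.imread('pics/scene0.png');cv2.imwrite('pics/both.png',cv2.resize(np.hstack([a,b]),(800,300)))"
```

```text
(no output)
```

View pics/top0.png

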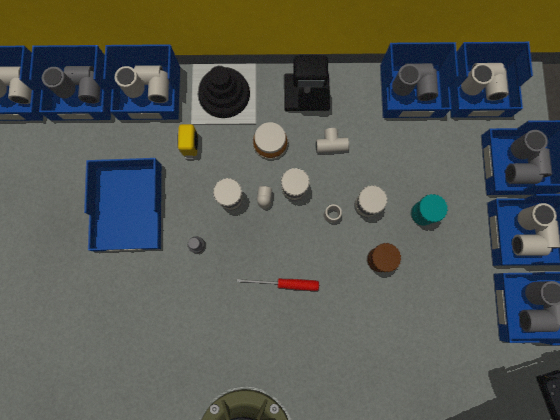

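View pics/scene0.png

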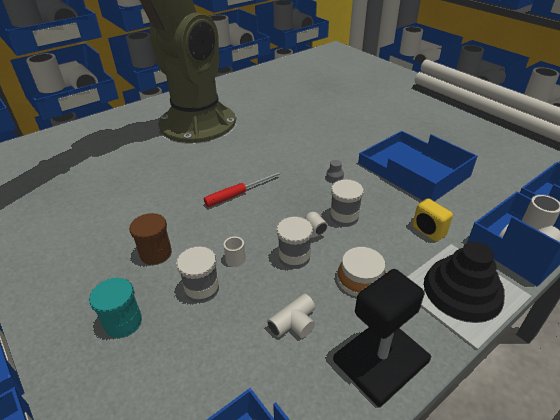

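Grey tubs with white lids are at top pixels (228,193), (295,183) and (372,201). The look-alikes are teal (431,209), brown (385,258) and a wide brown jar with a white lid (270,140). The empty blue bin is at (124,205). I'll fit poses and take a confirming crop.

```bash
cat > h.py <<'E'
import numpy as np, cv2
from scipy.spatial.transform import Rotation as Ro
from scipy.optimize import minimize
def proj(P,c):
    R=Ro.from_euler('xyz',c['orientation'],degrees=True).as_matrix()
    q=(np.asarray(P)-c['position'])@R; f=210/np.tan(np.radians(c['fov_y']/2))
    return np.c_[c['cx']+f*q[:,0]/-q[:,2], c['cy']+f*q[:,1]/q[:,2]]
def ray(px,c,z):
    R=Ro.from_euler('xyz',c['orientation'],degrees=True).as_matrix(); f=210/np.tan(np.radians(c['fov_y']/2))
    d=R@np.array([(px[0]-c['cx'])/f,-(px[1]-c['cy'])/f,-1]); return c['position']+d*(z-c['position'][2])/d[2]
t=np.linspace(0,2*np.pi,40,endpoint=False)
def tubparts(x,y,z=0):
    ring=lambda r,h: np.c_[x+r*np.cos(t),y+r*np.sin(t),0*t+z+h]
    return [np.r_[ring(.031,0),ring(.031,.068)],np.r_[ring(.033,.068),ring(.033,.08)]]
def binparts(x,y,yaw):
    X,Y=.11,.085; s=X-.6*.22
    def q(*p):
        p=np.array(p,float); c,n=np.cos(yaw),np.sin(yaw)
        return np.c_[x+c*p[:,0]-n*p[:,1],y+n*p[:,0]+c*p[:,1],p[:,2]]
    out=[q((-X,-Y,0),(X,-Y,0),(X,Y,0),(-X,Y,0)),q((X,-Y,0),(X,Y,0),(X,Y,.06),(X,-Y,.06)),q((-X,-Y,0),(-X,Y,0),(-X,Y,.032),(-X,-Y,.032))]
    for e in(-Y,Y): out+=[q((-X,e,0),(s,e,0),(s,e,.032),(-X,e,.032)),q((s,e,0),(X,e,0),(X,e,.06),(s,e,.06))]
    return out
def draw(parts,c):
    m=np.zeros((420*4,560*4),np.uint8)
    for P in parts:
        cv2.fillConvexPoly(m,cv2.convexHull(np.round((proj(P,c)+.5)*4).astype(np.int32)),255)
    return cv2.resize(m,(560,420),interpolation=cv2.INTER_AREA)/255.
def fit(fn,x0,obs,step):
    def cost(x):
        s=0
        for m,c in obs:
            d=draw(fn(*x),c); s+=1-np.minimum(m,d).sum()/np.maximum(m,d).sum()
        return s/len(obs)
    x0=np.array(x0,float); S=np.vstack([x0]+[x0+np.eye(len(x0))[i]*step[i] for i in range(len(x0))])
    r=minimize(cost,x0,method='Nelder-Mead',options=dict(initial_simplex=S,xatol=1e-4,fatol=1e-4)); return r.x,r.fun
E
python3 - <<'E'
from cell import *
from h import *
C={};M={};B={}
for c in("top","scene"):
    im=viewer.read_camera(c);C[c]=viewer.get_calibration(c);M[c]=masks_of(c,"tub_a");B[c]=masks_of(c,"stock_bin")
    if c=="scene": cv2.imwrite("pics/crop.png",cv2.resize(im[160:350,80:400,::-1],(800,475),interpolation=cv2.INTER_CUBIC))
def near(L,p):
    m=min(L,key=lambda b:np.hypot(*np.subtract(b['location'],p))); return m['pixels'].astype(float),np.hypot(*np.subtract(m['location'],p))
for px in((228,193),(295,183),(372,201)):
    p=ray(px,C['top'],.075); obs=[]
    m,d=near(M['top'],px); obs.append((m,C['top']));ds=[d]
    s=proj([[p[0],p[1],.04]],C['scene'])[0]; m,d=near(M['scene'],s);ds.append(d);obs.append((m,C['scene']))
    print(px,p.round(3),np.round(ds,1),[ (fit(tubparts,p[:2],o,(.01,.01))) for o in (obs,obs[:1],obs[1:])])
p=ray((124,205),C['top'],.02)
obs=[(B[c][0]['pixels'].astype(float),C[c]) for c in C]
print(p,[fit(binparts,(p[0],p[1],0),o,(.01,.01,.05)) for o in(obs,obs[:1],obs[1:])])
E
```

```text
(228, 193) [0.572 0.036 0.075] [2.2 2.1] [(array([0.57578527, 0.0379849 ]), np.float64(0.06163731880343992)), (array([0.57541187, 0.0384285 ]), np.float64(0.044357604606206635)), (array([0.57768966, 0.03689123]), np.float64(0.06976881531506252))]
(295, 183) [ 0.595 -0.124  0.075] [2.1 2.8] [(array([ 0.60098014, -0.12302978]), np.float64(0.055984269397112096)), (array([ 0.60042497, -0.12200887]), np.float64(0.04592840335954296)), (array([ 0.60246065, -0.125056  ]), np.float64(0.02742540864786225))]
(372, 201) [ 0.55  -0.307  0.075] [56.8  4.6] [(array([ 0.55688367, -0.30847738]), np.float64(0.5236753414643212)), (array([ 0.54973835, -0.30723295]), np.float64(1.0)), (array([ 0.55687972, -0.30850336]), np.float64(0.047076130930489124))]
[0.55500618 0.3034577  0.02      ] [(array([0.55526755, 0.30121892, 0.03228507]), np.float64(0.039012206261864135)), (array([0.55467027, 0.30244097, 0.03949272]), np.float64(0.01605176929605423)), (array([0.55844428, 0.29673429, 0.04978106]), np.float64(0.03487525623867693))]
```

View pics/crop.png

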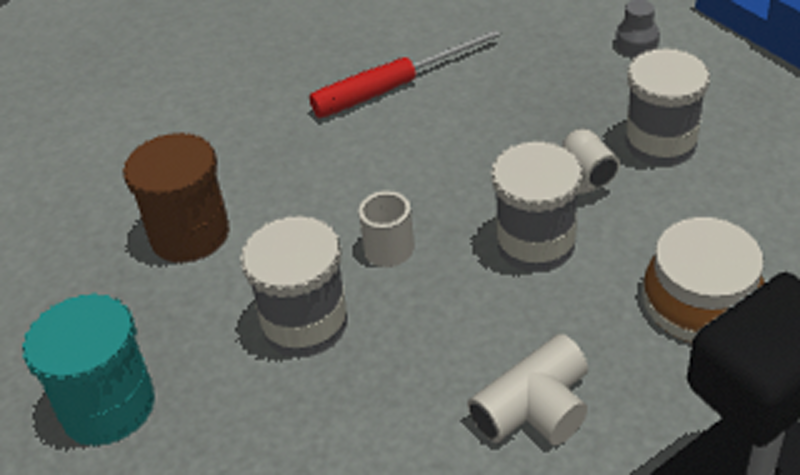

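The crop confirms three grey-bodied, white-lidded tubs with a dark band, at crop (295,285), (537,205) and (668,105). Brown, teal and the squat wide jar are excluded. The rightmost tub goes first, so I turn to yaw 90 and approach it.

Request:
{"method": "apply_moves", "body": {"moves": [[0.962, -0.453, 0, 0, 0, -0.8614, 1], [0.962, -0.453, 0, 0, 0, -0.8614, 1], [0.962, -0.453, 0, 0, 0, -0.8614, 1], [0.962, -0.453, 0, 0, 0, -0.8614, 1], [0.962, -0.453, 0, 0, 0, -0.8614, 1], [0.962, -0.453, 0, 0, 0, -0.8614, 1], [0.962, -0.453, 0, 0, 0, -0.8614, 1], [0.962, -0.453, 0, 0, 0, -0.8614, 1], [0.962, -0.453, 0, 0, 0, -0.8614, 1], [0.962, -0.453, 0, 0, 0, -0.8614, 1], [0.962, -0.453, 0, 0, 0, -0.8614, 1]]}}

```text
time_s: 1.7
tool_pos: [0.3388, -0.4849, 0.2226]
tool_rot: [180.0, 0.0, 89.9]
force: [0.3, 0.5, 0.5]
grip_width: 0.0871
grasp_force: 0.0
```

Request:
{"method": "apply_moves", "body": {"moves": [[0.885, 1, 0, 0, 0, 0, 1], [0.885, 1, 0, 0, 0, 0, 1], [0.885, 1, 0, 0, 0, 0, 1], [0.885, 1, 0, 0, 0, 0, 1], [0.885, 1, 0, 0, 0, 0, 1], [0.885, 1, 0, 0, 0, 0, 1], [0.885, 1, 0, 0, 0, 0, 1], [0.885, 1, 0, 0, 0, 0, 1]]}}

```text
time_s: 2.5
tool_pos: [0.5385, -0.3083, 0.2224]
tool_rot: [-180.0, 0.0, 90.0]
force: [-0.1, 0.1, -0.1]
grip_width: 0.0869
grasp_force: 0.0
```

```bash
python3 - <<'E'
from cell import *
from h import *
c=viewer.get_calibration("wrist");im=viewer.read_camera("wrist");print(c)
cv2.imwrite("pics/w1.png",im[:,:,::-1])
for m in masks_of("wrist","tub_a"):
    p=ray(m['location'],c,.07); r=fit(tubparts,p[:2],[(m['pixels'].astype(float),c)],(.01,.01)); print(m['location'],m['conf'],r)
E
```

```text
{'fov_y': 65.5235077991081, 'cx': 274.145359121279, 'cy': 207.81310558542694, 'position': array([ 0.53852519, -0.2244092 ,  0.38576453]), 'orientation': array([-1.77886187e+01,  3.71486428e-03, -4.63322126e-02])}
[333.2, 13.4] 0.98 (array([ 0.60022744, -0.12335758]), np.float64(0.03166105323066337))
[269.6, 288.2] 0.8 (array([ 0.53523884, -0.41505493]), np.float64(0.6935719596933412))
[158.7, 212.3] 0.74 (array([ 0.41662004, -0.33376728]), np.float64(0.024501225949360217))
[288.6, 190.1] 0.63 (array([ 0.55484255, -0.30802331]), np.float64(0.029867837205973524))
```

View pics/w1.png

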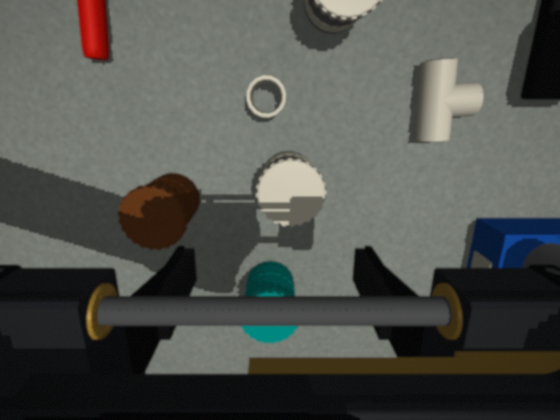

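The wrist view shows the target lid at (289,190), fitted at (0.555,-0.308). The brown (155,215) and teal (270,300) look-alikes are clear of the fingers. Descending.

Request:
{"method": "apply_moves", "body": {"moves": [[0, 0.083, 0, 0, 0, 0, 1], [0, 0.083, 0.2, 0, 0, 0, 1], [0, 0.083, 0.4, 0, 0, 0, 1], [0, 0.083, 0.55, 0, 0, 0, 1], [0, 0.083, 0.65, 0, 0, 0, 1], [0, 0.083, 0.75, 0, 0, 0, 1], [0, 0.083, 0.85, 0, 0, 0, 1], [0, 0.083, 0.93, 0, 0, 0, 1], [0, 0.083, 0.975, 0, 0, 0, 1], [0, 0.083, 0.975, 0, 0, 0, 1]]}}

```text
time_s: 3.6
tool_pos: [0.5541, -0.3083, 0.0262]
tool_rot: [-179.9, -0.0, 89.9]
force: [-0.1, -0.2, 0.4]
grip_width: 0.0867
grasp_force: 0.0
```

Request:
{"method": "apply_moves", "body": {"moves": [[0, 0, 0, 0, 0, 0, 0.5], [0, 0, 0, 0, 0, 0, 0.5], [0, 0, 0, 0, 0, 0, 0.5], [0, 0, 0, 0, 0, 0, 0.5], [0, 0, 0, 0, 0, 0, 0.5], [0, 0, 0, 0, 0, 0, 0.5]], "grip_force": 25}}

```text
time_s: 4.2
tool_pos: [0.5558, -0.3082, 0.0283]
tool_rot: [180.0, 0.0, 90.0]
force: [-1.4, 0.1, 4.7]
grip_width: 0.0651
grasp_force: 25.0
```

Request:
{"method": "apply_moves", "body": {"moves": [[0, 0, -0.02, 0, 0, 0, 0.5], [0, 0, -0.05, 0, 0, 0, 0.5], [0, 0, -0.1, 0, 0, 0, 0.5], [0, 0, -0.15, 0, 0, 0, 0.5], [0, 0, -0.18, 0, 0, 0, 0.5], [0, 0, -0.2, 0, 0, 0, 0.5], [0, 0, -0.2, 0, 0, 0, 0.5], [0, 0, -0.2, 0, 0, 0, 0.5], [0, 0, -0.2, 0, 0, 0, 0.5]]}}

```text
time_s: 5.1
tool_pos: [0.5551, -0.3077, 0.0671]
tool_rot: [-180.0, -0.0, 90.0]
force: [0.2, -0.6, -0.9]
grip_width: 0.0651
grasp_force: 25.0
```

```bash
python3 - <<'E'
from cell import *
for i in range(4):
    viewer.read_camera("wrist"); o=env.get_obs(); print(o['force'],o['grip_width'],o['grasp_force'],o['tool_pos'])
E
```

```text
[ 0.3672699   0.06892234 -1.25955424] 0.06496317516693019 24.999819695949554 [ 0.55514661 -0.3077185   0.06703778]
[ 0.64482756 -0.85105374 -0.23575238] 0.06532565781806908 24.999885857105255 [ 0.55515699 -0.307725    0.06707637]
[ 0.39734346 -0.34309181 -0.4187402 ] 0.0649999724449024 24.99983847141266 [ 0.5552456  -0.30772111  0.06712866]
[-0.62658103  0.18415401 -0.37369473] 0.06504391276851273 24.99985545873642 [ 0.55529285 -0.30773488  0.06719214]
```

```bash
python3 - <<'E'
from cell import *
from h import *
im=viewer.read_camera("scene");c=viewer.get_calibration("scene")
cv2.imwrite("pics/s1.png",cv2.resize(im[120:380,60:360,::-1],(690,598),interpolation=cv2.INTER_CUBIC))
E
```

```text
(no output)
```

View pics/s1.png

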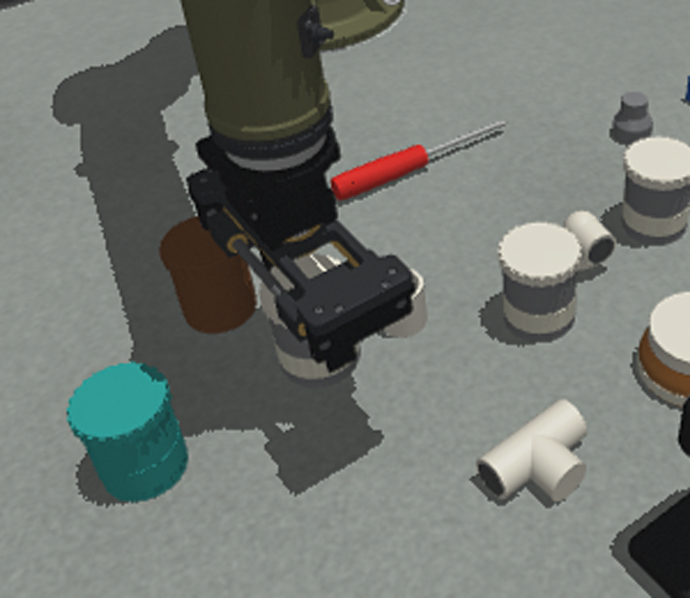

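The tub is clearly off the counter: its base rose about 16 px. The load is only about 0.7 N, so it is empty. Setting it back.

Request:
{"method": "apply_moves", "body": {"moves": [[0, 0, 0.06, 0, 0, 0, 0.5], [0, 0, 0.11, 0, 0, 0, 0.5], [0, 0, 0.15, 0, 0, 0, 0.5], [0, 0, 0.175, 0, 0, 0, 0.5], [0, 0, 0.185, 0, 0, 0, 0.5], [0, 0, 0.192, 0, 0, 0, 0.5], [0, 0, 0.197, 0, 0, 0, 0.5], [0, 0, 0.2, 0, 0, 0, 0.5], [0, 0, 0.2, 0, 0, 0, 0.5], [0, 0, 0.2, 0, 0, 0, 0.5]]}}

```text
time_s: 6.35
tool_pos: [0.5557, -0.3082, 0.0284]
tool_rot: [180.0, 0.0, 90.0]
force: [-2.3, 0.6, 4.8]
grip_width: 0.0655
grasp_force: 25.0
```

Request:
{"method": "apply_moves", "body": {"moves": [[0, 0, 0, 0, 0, 0, 0.8], [0, 0, 0, 0, 0, 0, 1], [0, 0, 0, 0, 0, 0, 1], [0, 0, 0, 0, 0, 0, 1], [0, 0, -0.05, 0, 0, 0, 1], [0, 0, -0.15, 0, 0, 0, 1], [0, 0, -0.35, 0, 0, 0, 1], [0, 0, -0.65, 0, 0, 0, 1], [0, 0, -0.65, 0, 0, 0, 1], [0.25, 0.06, -0.65, 0, 0, 0, 1], [0.5, 0.12, -0.65, 0, 0, 0, 1], [0.75, 0.18, -0.65, 0, 0, 0, 1], [0.9225, 0.2275, -0.65, 0, 0, 0, 1], [0.9225, 0.2275, -0.65, 0, 0, 0, 1], [0.9225, 0.2275, -0.65, 0, 0, 0, 1]]}}

```text
time_s: 7.85
tool_pos: [0.6013, -0.1219, 0.1579]
tool_rot: [180.0, 0.0, 90.2]
force: [-0.1, -1.2, 0.5]
grip_width: 0.0871
grasp_force: 0.0
```

```bash
python3 - <<'E'
from cell import *
from h import *
for n in("top","wrist"):
    im=viewer.read_camera(n);c=viewer.get_calibration(n)
    for m in masks_of(n,"tub_a"):
        p=ray(m['location'],c,.07); r=fit(tubparts,p[:2],[(m['pixels'].astype(float),c)],(.01,.01)); print(n,m['location'],m['conf'],r)
E
```

```text
top [385.4, 258.0] 0.88 (array([ 0.41788946, -0.33382431]), np.float64(0.0801944763983522))
top [370.9, 199.7] 0.84 (array([ 0.55456162, -0.30700938]), np.float64(0.07822704740137032))
top [429.5, 210.3] 0.83 (array([ 0.53307398, -0.44837281]), np.float64(0.05493325907694513))
top [226.3, 192.8] 0.71 (array([0.5758582, 0.0387953]), np.float64(0.04152591968951802))
wrist [229.4, 348.9] 0.74 (array([ 0.55417969, -0.30747652]), np.float64(0.5824906584333074))
wrist [243.7, 16.5] 0.73 (array([0.57453331, 0.03848406]), np.float64(0.031397163983612475))
wrist [271.0, 211.4] 0.65 (array([ 0.59911653, -0.12402681]), np.float64(0.023087657304944442))
```

Request:
{"method": "apply_moves", "body": {"moves": [[-0.008, -0.005, 0.15, 0, 0, 0, 1], [-0.008, -0.005, 0.3, 0, 0, 0, 1], [-0.008, -0.005, 0.42, 0, 0, 0, 1], [-0.008, -0.005, 0.52, 0, 0, 0, 1], [-0.008, -0.005, 0.6, 0, 0, 0, 1], [-0.008, -0.005, 0.65, 0, 0, 0, 1], [-0.008, -0.005, 0.67, 0, 0, 0, 1], [-0.008, -0.005, 0.67, 0, 0, 0, 1], [-0.008, -0.005, 0.67, 0, 0, 0, 0.5], [-0.008, -0.005, 0.67, 0, 0, 0, 0.5], [-0.008, -0.005, 0.67, 0, 0, 0, 0.5], [-0.008, -0.005, 0.67, 0, 0, 0, 0.5], [-0.008, -0.005, 0.67, 0, 0, 0, 0.5], [-0.008, -0.005, 0.67, 0, 0, 0, 0.5]], "grip_force": 25}}

```text
time_s: 9.45
tool_pos: [0.6002, -0.125, 0.0241]
tool_rot: [180.0, 0.0, 90.0]
force: [-1.0, -0.2, 3.3]
grip_width: 0.0648
grasp_force: 25.0
```

Request:
{"method": "apply_moves", "body": {"moves": [[0, 0, -0.02, 0, 0, 0, 0.5], [0, 0, -0.05, 0, 0, 0, 0.5], [0, 0, -0.1, 0, 0, 0, 0.5], [0, 0, -0.15, 0, 0, 0, 0.5], [0, 0, -0.18, 0, 0, 0, 0.5], [0, 0, -0.2, 0, 0, 0, 0.5], [0, 0, -0.2, 0, 0, 0, 0.5], [0, 0, -0.2, 0, 0, 0, 0.5], [0, 0, -0.2, 0, 0, 0, 0.5]]}}

```text
time_s: 10.35
tool_pos: [0.5996, -0.1249, 0.0631]
tool_rot: [-179.9, -0.0, 90.0]
force: [-1.0, -0.7, -1.3]
grip_width: 0.0649
grasp_force: 25.0
```

```bash
python3 - <<'E'
from cell import *
for i in range(4):
    viewer.read_camera("wrist"); o=env.get_obs(); print(o['force'],o['grip_width'],o['grasp_force'],o['tool_pos'])
E
```

```text
[-1.05284899  0.02832682 -0.87757339] 0.064649704644585 25.001777708530426 [ 0.5995889  -0.12488746  0.06302469]
[ 0.21042074 -0.08090932 -1.37051045] 0.06450264259845041 25.00184565782547 [ 0.59961555 -0.12492414  0.06306425]
[ 0.47913818 -0.22363305 -0.40626437] 0.06483392637972597 25.001831352710724 [ 0.59968041 -0.12489969  0.06311255]
[ 0.98243029 -0.4685518  -1.46141275] 0.06492663471740882 25.0018447637558 [ 0.59971631 -0.12493381  0.06316397]
```

About 1 N, so this one is empty too. Setting it back and going to the third.

Request:
{"method": "apply_moves", "body": {"moves": [[0, 0, 0.06, 0, 0, 0, 0.5], [0, 0, 0.11, 0, 0, 0, 0.5], [0, 0, 0.15, 0, 0, 0, 0.5], [0, 0, 0.175, 0, 0, 0, 0.5], [0, 0, 0.185, 0, 0, 0, 0.5], [0, 0, 0.192, 0, 0, 0, 0.5], [0, 0, 0.197, 0, 0, 0, 0.5], [0, 0, 0.2, 0, 0, 0, 0.5], [0, 0, 0.2, 0, 0, 0, 0.5], [0, 0, 0.2, 0, 0, 0, 0.5]]}}

```text
time_s: 11.55
tool_pos: [0.6003, -0.125, 0.0241]
tool_rot: [180.0, 0.0, 90.0]
force: [-1.7, -0.3, 2.3]
grip_width: 0.0645
grasp_force: 25.0
```

Request:
{"method": "apply_moves", "body": {"moves": [[0, 0, 0, 0, 0, 0, 0.8], [0, 0, 0, 0, 0, 0, 1], [0, 0, 0, 0, 0, 0, 1], [0, 0, 0, 0, 0, 0, 1], [0, 0, -0.05, 0, 0, 0, 1], [0, 0, -0.15, 0, 0, 0, 1], [0, 0, -0.35, 0, 0, 0, 1], [0, 0, -0.65, 0, 0, 0, 1], [0, 0, -0.65, 0, 0, 0, 1], [0.25, -0.04, -0.65, 0, 0, 0, 1], [0.5, -0.08, -0.65, 0, 0, 0, 1], [0.7, -0.11, -0.65, 0, 0, 0, 1], [0.816, -0.1225, -0.65, 0, 0, 0, 1], [0.816, -0.1225, -0.65, 0, 0, 0, 1], [0.816, -0.1225, -0.65, 0, 0, 0, 1]]}}

```text
time_s: 13.05
tool_pos: [0.5755, 0.0382, 0.1538]
tool_rot: [180.0, 0.1, 90.1]
force: [0.0, -0.3, -0.3]
grip_width: 0.0872
grasp_force: 0.0
```

```bash
python3 - <<'E'
from cell import *
from h import *
for n in("top","wrist"):
    im=viewer.read_camera(n);c=viewer.get_calibration(n)
    for m in masks_of(n,"tub_a"):
        p=ray(m['location'],c,.07); r=fit(tubparts,p[:2],[(m['pixels'].astype(float),c)],(.01,.01)); print(n,m['location'],m['conf'],r)
E
```

```text
top [386.3, 260.2] 0.92 (array([ 0.41665072, -0.33307402]), np.float64(0.07451386321626619))
top [292.2, 183.3] 0.81 (array([ 0.59918281, -0.12276708]), np.float64(0.0603240993848162))
top [371.7, 199.4] 0.75 (array([ 0.55531049, -0.30762965]), np.float64(0.04239725345805545))
top [429.8, 208.1] 0.75 (array([ 0.53346789, -0.44910274]), np.float64(0.03819348513880827))
top [235.8, 188.7] 0.48 (array([ 0.57515631, -0.0047386 ]), np.float64(0.8906589231437256))
wrist [297.5, 344.5] 0.77 (array([ 0.59871393, -0.1058931 ]), np.float64(0.6951847327443166))
wrist [273.9, 209.1] 0.64 (array([0.5749667, 0.0383859]), np.float64(0.024506783357460038))
```

Request:
{"method": "apply_moves", "body": {"moves": [[0, 0, 0.15, 0, 0, 0, 1], [0, 0, 0.3, 0, 0, 0, 1], [0, 0, 0.42, 0, 0, 0, 1], [0, 0, 0.52, 0, 0, 0, 1], [0, 0, 0.6, 0, 0, 0, 1], [0, 0, 0.64, 0, 0, 0, 1], [0, 0, 0.65, 0, 0, 0, 1], [0, 0, 0.65, 0, 0, 0, 1], [0, 0, 0.65, 0, 0, 0, 0.5], [0, 0, 0.65, 0, 0, 0, 0.5], [0, 0, 0.65, 0, 0, 0, 0.5], [0, 0, 0.65, 0, 0, 0, 0.5], [0, 0, 0.65, 0, 0, 0, 0.5], [0, 0, 0.65, 0, 0, 0, 0.5]], "grip_force": 35}}

```text
time_s: 14.65
tool_pos: [0.5752, 0.0382, 0.024]
tool_rot: [-180.0, 0.0, 90.0]
force: [-2.7, -0.6, 5.1]
grip_width: 0.0648
grasp_force: 35.0
```

Request:
{"method": "apply_moves", "body": {"moves": [[0, 0, -0.02, 0, 0, 0, 0.5], [0, 0, -0.05, 0, 0, 0, 0.5], [0, 0, -0.1, 0, 0, 0, 0.5], [0, 0, -0.15, 0, 0, 0, 0.5], [0, 0, -0.18, 0, 0, 0, 0.5], [0, 0, -0.2, 0, 0, 0, 0.5], [0, 0, -0.2, 0, 0, 0, 0.5], [0, 0, -0.2, 0, 0, 0, 0.5], [0, 0, -0.2, 0, 0, 0, 0.5]]}}

```text
time_s: 15.55
tool_pos: [0.575, 0.0382, 0.0631]
tool_rot: [-179.9, 0.0, 90.0]
force: [-0.0, 0.1, -5.8]
grip_width: 0.0643
grasp_force: 35.0
```

```bash
python3 - <<'E'
from cell import *
for i in range(3):
    viewer.read_camera("wrist"); o=env.get_obs(); print(o['force'],o['grip_width'],o['grasp_force'],o['tool_pos'])
E
```

```text
[-0.60964262  0.30303293 -5.33499201] 0.06459072952383628 35.00170826911926 [0.57504105 0.0381829  0.06304267]
[-0.0506121 -0.1828355 -5.9188763] 0.06413728054054095 35.001583099365234 [0.57509338 0.03820223 0.06307967]
[ 0.42025925 -0.76127979 -5.92709898] 0.06463260651301887 35.00169217586517 [0.57515695 0.03823522 0.06312647]
```

About 5.8 N (≈0.59 kg), so this is the full one. Raising it above the bin walls and carrying it over.

Request:
{"method": "apply_moves", "body": {"moves": [[0, 0, -0.05, 0, 0, 0, 0.5], [0, 0, -0.15, 0, 0, 0, 0.5], [0, 0, -0.25, 0, 0, 0, 0.5], [0, 0, -0.35, 0, 0, 0, 0.5], [0, 0, -0.4, 0, 0, 0, 0.5], [0.05, 0, -0.4, 0, 0, 0, 0.5], [0.14, -0.02, -0.4, 0, 0, 0, 0.5], [0.24, -0.03, -0.4, 0, 0, 0, 0.5], [0.34, -0.04, -0.4, 0, 0, 0, 0.5], [0.44, -0.05, -0.4, 0, 0, 0, 0.5], [0.54, -0.06, -0.4, 0, 0, 0, 0.5], [0.64, -0.07, -0.4, 0, 0, 0, 0.5], [0.74, -0.08, -0.4, 0, 0, 0, 0.5], [0.84, -0.09, -0.4, 0, 0, 0, 0.5], [0.92, -0.1, -0.4, 0, 0, 0, 0.5], [0.97, -0.1, -0.4, 0, 0, 0, 0.5], [1, -0.1, -0.4, 0, 0, 0, 0.5], [1, -0.1, -0.4, 0, 0, 0, 0.5]]}}

```text
time_s: 17.5
tool_pos: [0.555, 0.2391, 0.143]
tool_rot: [-180.0, -0.0, 90.1]
force: [-0.1, 0.5, -6.1]
grip_width: 0.0644
grasp_force: 35.0
```

Request:
{"method": "apply_moves", "body": {"moves": [[0.04, 0, 0, 0, 0, 0, 0.5], [0.12, 0, 0, 0, 0, 0, 0.5], [0.2, 0, 0, 0, 0, 0, 0.5], [0.27, 0, 0, 0, 0, 0, 0.5], [0.31, 0, 0, 0, 0, 0, 0.5], [0.32, 0, 0, 0, 0, 0, 0.5], [0.32, 0, 0, 0, 0, 0, 0.5], [0.32, 0, 0, 0, 0, 0, 0.5]]}}

```text
time_s: 18.3
tool_pos: [0.5557, 0.3013, 0.1433]
tool_rot: [-180.0, 0.1, 90.0]
force: [-0.6, -0.4, -6.5]
grip_width: 0.0644
grasp_force: 35.0
```

```bash
python3 - <<'E'
from cell import *
import cv2
im=viewer.read_camera("scene");print(env.get_obs()['force'],env.get_obs()['tool_pos'])
w=viewer.read_camera("wrist")
import numpy as np
cv2.imwrite("pics/over.png",cv2.resize(np.hstack([im,w])[:,:,::-1],(800,300)))
E
```

```text
[ 0.11297246 -0.22431852 -6.28916268] [0.5557501  0.30116212 0.14334003]
```

View pics/over.png

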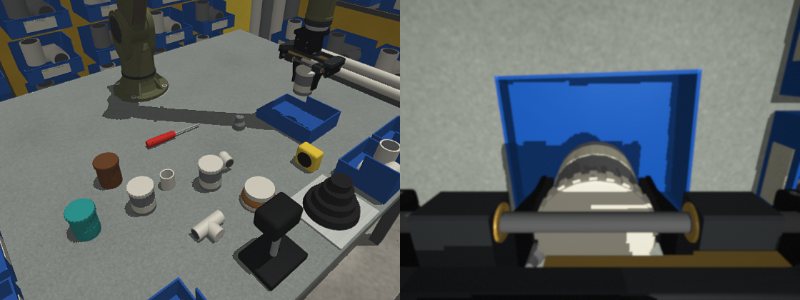

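The tub hangs upright over the middle of the empty bin (wrist view at about (600,190)), and the other two stand in place. Lowering.

Request:
{"method": "apply_moves", "body": {"moves": [[0, 0, 0.04, 0, 0, 0, 0.5], [0, 0, 0.12, 0, 0, 0, 0.5], [0, 0, 0.2, 0, 0, 0, 0.5], [0, 0, 0.28, 0, 0, 0, 0.5], [0, 0, 0.36, 0, 0, 0, 0.5], [0, 0, 0.43, 0, 0, 0, 0.5], [0, 0, 0.49, 0, 0, 0, 0.5], [0, 0, 0.53, 0, 0, 0, 0.5], [0, 0, 0.55, 0, 0, 0, 0.5], [0, 0, 0.56, 0, 0, 0, 0.5], [0, 0, 0.566, 0, 0, 0, 0.5], [0, 0, 0.57, 0, 0, 0, 0.5], [0, 0, 0.574, 0, 0, 0, 0.5], [0, 0, 0.576, 0, 0, 0, 0.5], [0, 0, 0.576, 0, 0, 0, 0.5], [0, 0, 0.576, 0, 0, 0, 0.5]]}}

```text
time_s: 20.0
tool_pos: [0.5555, 0.3023, 0.0284]
tool_rot: [180.0, 0.0, 90.0]
force: [0.0, 1.0, -5.7]
grip_width: 0.0647
grasp_force: 35.0
```

Not touching yet, so I continue in sub-millimetre steps.

Request:
{"method": "apply_moves", "body": {"moves": [[0, 0, 0.003, 0, 0, 0, 0.5], [0, 0, 0.003, 0, 0, 0, 0.5], [0, 0, 0.003, 0, 0, 0, 0.5]]}}

```text
time_s: 20.3
tool_pos: [0.5556, 0.3024, 0.0281]
tool_rot: [180.0, -0.0, 90.0]
force: [-0.8, -0.8, -1.5]
grip_width: 0.0645
grasp_force: 35.0
```

Request:
{"method": "apply_moves", "body": {"moves": [[0, 0, 0.003, 0, 0, 0, 0.5], [0, 0, 0.003, 0, 0, 0, 0.5], [0, 0, 0.003, 0, 0, 0, 0.5]]}}

```text
time_s: 20.6
tool_pos: [0.5556, 0.3024, 0.028]
tool_rot: [180.0, 0.0, 90.0]
force: [-3.5, -2.9, 6.4]
grip_width: 0.0642
grasp_force: 35.0
```

Firmly on the bin floor. Release and retreat.

Request:
{"method": "apply_moves", "body": {"moves": [[0, 0, -0.002, 0, 0, 0, 0.75], [0, 0, -0.002, 0, 0, 0, 0.85], [0, 0, -0.002, 0, 0, 0, 1], [0, 0, -0.002, 0, 0, 0, 1], [0, 0, -0.002, 0, 0, 0, 1], [0, 0, -0.05, 0, 0, 0, 1], [0, 0, -0.15, 0, 0, 0, 1], [0, 0, -0.3, 0, 0, 0, 1], [0, 0, -0.5, 0, 0, 0, 1], [0, 0, -0.75, 0, 0, 0, 1], [0, 0, -0.9, 0, 0, 0, 1], [0, 0, -0.9, 0, 0, 0, 1], [-0.25, 0, -0.9, 0, 0, 0, 1], [-0.5, -0.2, -0.9, 0, 0, 0, 1], [-0.6, -0.4, -0.9, 0, 0, 0, 1], [-0.6, -0.4, -0.9, 0, 0, 0, 1], [-0.6, -0.4, -0.9, 0, 0, 0, 1]]}}

```text
time_s: 22.3
tool_pos: [0.4747, 0.181, 0.2073]
tool_rot: [179.9, 0.1, 89.9]
force: [0.3, 0.8, 1.0]
grip_width: 0.0872
grasp_force: 0.0
```

```bash
python3 - <<'E'
from cell import *
import cv2, numpy as np
a=viewer.read_camera("scene");b=viewer.read_camera("top")
cv2.imwrite("pics/end.png",cv2.resize(np.hstack([a,b])[:,:,::-1],(800,300)))
E
```

```text
(no output)
```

View pics/end.png

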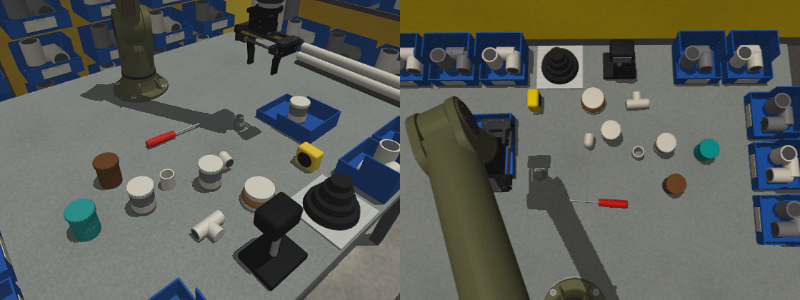

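The full tub stands upright in the bin (scene (298,108)), both empties are at their places, and the gripper is clear.

```bash
python3 -c "
from cell import env
print(env.sign_off())"
```

```text
the job is handed in; nothing more can be done
None
```

The full tub (about 0.59 kg, the leftmost of the three) stands upright in the blue stock bin, the two empty ones I lifted are back where they stood, and the job is handed in at about 22 s; the hand-in returned no verdict.

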